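# Knock a pile of jig plates square

## Robot

A 6-joint arm with a two-finger parallel gripper is mounted at the origin on the work surface. World frame = base frame: x ahead of the robot, y to its left, z up, the work surface at z = 0. Lengths are in m, angles in rad, forces in N, time in s.
With the tool pointing down it reaches from about 0.35 to 0.925 m from the base axis. Payload 6.4 kg.
Tool frame: the origin (TCP) lies at the very end of the fingers, on their centre line; the grasp point (between the pads) lies 19 mm behind it (tcp_to_grasp is the distance from the TCP to the grasp point, in m); z points along the fingers, y is the direction in which the jaws open and shut (so a half turn about z gives the same grasp; the last joint's range is limited). The gripper opens to 85 mm and grips with 20 to 120 N. Pads are 22 mm wide; open, the fingers measure 114 mm over their backs; the gripper's body (76 mm by 85 mm) begins 54 mm behind the grasp point. The pads swing forward as they close: fully open they stand 13 mm farther back than shut.
Start: joints at [-1.46, 0.245, 1.558, -0, 1.339, -0.174], TCP at [0.183, -0.624, 0.231] pointing down, gripper open.
Joint ranges: [-3.13, 3.13], [-1.02, 2.26], [0.13, 2.54], [-0.95, 4.09], [0.21, 2.88], [-2.74, 2.74]. Speed limits (rad/s): [2.57, 2.57, 3.14, 3.14, 3.14, 3.14].

## Interface

Orientations are given as a unit quaternion [x, y, z, w].
In Python, from station import * gives the robot as it stands. Calls block until the motion is done:
- move_ptp(position, orientation): joint-space move of the TCP to a pose.
- line_to(position, rotation=None, feed=0.15): straight line of the TCP; rotation=None keeps the orientation; feed is the mean speed in m/s.
- movej(angles): joint-space move.
- set_gripper(opening, effort=None): opening from 0.0 (shut) to 1.0 (fully open); effort is the grip in N (None keeps the last); returns when the fingers have stopped.
- hold(seconds).
- inverse_kinematics(position, orientation): joint angles nearest the present ones, or None.
- capture(name): name is "scene" or "top" or "wrist"; returns a dict with "image" (480x640x3 uint8, red, green, blue), "fx", "fy", "cx", "cy" (pixels), "world_from_camera" (4x4, takes a point from camera to world coordinates). Camera axes: x right, y down, z forward; pixel columns grow to the right and rows downward; lengths in m; the calibration is good to about 2 mm. A picture is of the moment at which its call begins. There is no depth.
A pose or a line that the arm cannot do raises Unreachable and nothing moves.
- close_job(): hands the job in, once; it reports no verdict.
Readings, each from a call of its own:
- get_t(): time.
- get_joint_positions(): joint angles.
- get_joint_velocities(): joint speeds.
- get_tau(): joint torques, N m.
- get_eef_pos(): TCP position.
- get_ee_rot(): TCP orientation.
- get_ft_force(): force on the tool from outside, world axes, zero at the start.
- get_moment(): the same for the moment, N m.
- get_finger_gap(): opening from 0.0 (shut) to 1.0 (fully open).
Only numpy, scipy, OpenCV 4.12 (cv2) and the standard library are available. Lean on these libraries where they do the work, as an engineer would, in place of code of your own. Each camera call takes 0.05 s, during which the arm holds its last target. There are 200 camera calls.

## Task

The pile of four brown plates lies untidily in the steel knock-up corner. Without lifting them, gently nudge the pile with the fingers, first against the long stop bar and then against the short stop bar, going round again if need be, until all four plates lie square in the corner with their edges flush. The corner only stands on the bench: push so gently that it does not shift, and leave everything else where it is.

Things in the scene. Friction and masses are not known exactly. Their poses are not given: they have to be found in the camera images.
- corner: Knock-up corner: steel base plate of about 7 kg with two stops, standing loose on the bench, 260 (its x) x 230 (its y) x 14 mm. Origin: centre of its underside, on the bench; z up. The pile lies on it, top face 14 mm above the origin. The long stop runs along its +y side, the short stop along its +x side; the -x and -y sides are free.
- long_stop: Grey bracket fixed on the base plate, 130 mm long, 30 high; origin: centre of its underside, at x 5, y 107, z 14 mm in the corner's frame; axes as the corner's. It carries a steel stop bar (corner x -60 to 70 mm, top 29 mm above the base plate), firmly clamped so that its face stands anywhere between 61 and 81 mm along the corner's y: new each time, not reported, to be felt.
- short_stop: The same with a 106 mm long bar along the corner's y (-50 to 56 mm); bracket origin at corner x 122, y 3, z 14 mm. The bar's face stands somewhere between 76 and 96 mm along the corner's x; not reported. Axes as the corner's.
- plate0: Lowest of four identical brown plates of phenolic laminate, 110 (its x) x 85 (its y) x 6 mm, about 80 g (varies). Origin: centre of its underside; z up. Its x axis lies roughly along the corner's x.
- plate1: second plate from the bottom, same size and axes
- plate2: third plate, same size and axes
- plate3: top plate, same size and axes, with a flat black disc printed in the middle of its upper face
- pot1: bare aluminium test pot (open cup), 68 mm across, 75 mm high, standing on the mat beyond the short stop; a bystander, origin at its foot or underside
- pot2: same kind of pot, beyond the long stop; a bystander, origin at its foot or underside
- thumb_nut: small brass thumb nut, 20 mm across, 16 mm high, standing on the base plate near its corner by the free end of the long stop; a bystander, origin at its foot or underside
- brush: hand brush lying on the mat to the left; a bystander, origin at its foot or underside
- driver: screwdriver lying on the mat to the right; a bystander, origin at its foot or underside
- jar: small white jar, 56 mm across, 70 mm high, on the mat beyond the short stop, next to pot1; a bystander, origin at its foot or underside
Things that resemble listed ones, but are neither listed nor needed, are in the scene too. What is shaped like the plate2 but green or white is not meant. Leave any pink or white look-alike of the plate3 alone.

How it is judged:
On the way, in this order (a step that is already met when the one before it is completed fails the run):
1. the pile is pressed against the long stop bar, its long edges gathered to about 4 mm and within about 5 degrees of the stop (y of plate1 in the frame of plate0 between -0.004 and 0.004 m and y of plate2 in the frame of plate0 between -0.004 and 0.004 m and y of plate3 in the frame of plate0 between -0.004 and 0.004 m and angle between the x axis of each of plate0, plate1, plate2, plate3 and the x axis of corner, either way round below 0.09 rad and (contact force between long_stop and plate0 above 1 N or contact force between long_stop and plate1 above 1 N or contact force between long_stop and plate2 above 1 N or contact force between long_stop and plate3 above 1 N)).
2. after that, the pile is pressed against the short stop bar, its short edges gathered to about 4 mm and within about 5 degrees (x of plate1 in the frame of plate0 between -0.004 and 0.004 m and x of plate2 in the frame of plate0 between -0.004 and 0.004 m and x of plate3 in the frame of plate0 between -0.004 and 0.004 m and angle between the x axis of each of plate0, plate1, plate2, plate3 and the x axis of corner, either way round below 0.09 rad and (contact force between short_stop and plate0 above 1 N or contact force between short_stop and plate1 above 1 N or contact force between short_stop and plate2 above 1 N or contact force between short_stop and plate3 above 1 N)).
At the end, for the whole second after the job is handed in: All four plates lie flat on one another on the base plate, in their first order and at rest, in the corner of the two stops (within the range the bars can have); plates 1 to 3 are centred over the lowest within 2.5 mm in its x and in its y, and every plate is parallel to the corner within 0.03 rad (x of plate1 in the frame of plate0 between -0.0025 and 0.0025 m and x of plate2 in the frame of plate0 between -0.0025 and 0.0025 m and x of plate3 in the frame of plate0 between -0.0025 and 0.0025 m and y of plate1 in the frame of plate0 between -0.0025 and 0.0025 m and y of plate2 in the frame of plate0 between -0.0025 and 0.0025 m and y of plate3 in the frame of plate0 between -0.0025 and 0.0025 m and angle between the x axis of each of plate0, plate1, plate2, plate3 and the x axis of corner, either way round below 0.03 rad and x of plate0 in the frame of corner between 0.017 and 0.045 m and y of plate0 in the frame of corner between 0.0145 and 0.0425 m and z of plate0 in the frame of corner between 0.012 and 0.016 m and z of plate1 in the frame of corner between 0.018 and 0.022 m and z of plate2 in the frame of corner between 0.024 and 0.028 m and z of plate3 in the frame of corner between 0.03 and 0.034 m and linear speed of each of plate0, plate1, plate2, plate3 below 0.01 m/s); the robot touches nothing.
It fails at once if the knock-up corner is shoved by more than 3 mm (distance of corner from where it was at the start of the episode above 0.003 m).
It fails at once if a plate is lifted clear or tipped (more than 10 mm above its layer, or over 0.2 rad) (z of plate0 in the frame of corner above 0.024 m or z of plate1 in the frame of corner above 0.03 m or z of plate2 in the frame of corner above 0.036 m or z of plate3 in the frame of corner above 0.042 m or angle between any of plate0, plate1, plate2, plate3's own z axis and vertical above 0.2 rad).
It fails at once if a bystander is moved by more than 20 mm (distance of any of pot1, pot2, thumb_nut, brush, driver, jar from where it was at the start of the episode above 0.02 m).
It also fails if it takes over 64 s, if anything falls off the work surface, if the arm or the gripper's body presses on something with over 40 N, if the wrist force passes 120 N, or if a joint passes its speed limit or range.

## Working session

There is one attempt and no reset: what is moved stays moved. The work goes in short steps, each a Python script; the robot and the scene stay as the last script left them, time stands still between calls to the robot, and variables do not carry over. Pictures are saved under pics/ and viewed, about 8 in all and at most 12, crops included, and the job is handed in when it is done.

```bash
mkdir -p pics; ls; python3 - <<'E'
from station import *
import cv2,numpy as np
for n in ["scene","top"]:
    c=capture(n); cv2.imwrite(f"pics/{n}0.png",c["image"][:,:,::-1]); np.savez(f"pics/{n}0.npz",**c)
    print(n,c["fx"],c["fy"],c["cx"],c["cy"]); print(np.round(c["world_from_camera"],4).tolist())
print(get_t(),get_ee_rot(),get_ft_force())
E
```

```text
pics
scene 602.2396928818428 602.2396928818428 314.35331375832897 239.52729339776192
[[-0.8404, 0.4303, -0.3296, 1.0972], [0.542, 0.6638, -0.5154, 0.8219], [-0.003, -0.6118, -0.791, 1.3046], [0.0, 0.0, 0.0, 1.0]]
top 547.7405463624206 547.7405463624206 330.6209435891332 247.4879287460159
[[0.0099, -0.9904, 0.1379, 0.3971], [-0.9999, -0.0083, 0.0122, -0.0188], [-0.0109, -0.138, -0.9904, 1.2174], [0.0, 0.0, 0.0, 1.0]]
0.1 [ 9.89878919e-01  1.41911675e-01  2.28392444e-05 -8.95943870e-04] [ 0.40137483 -0.35532497  0.71325081]
```

View pics/top0.png

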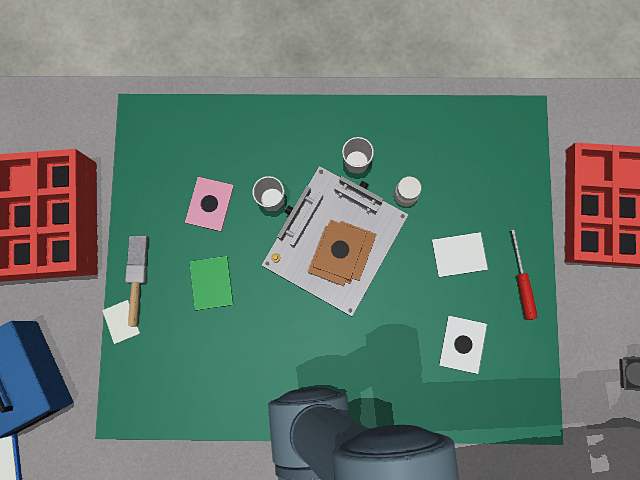

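View pics/scene0.png

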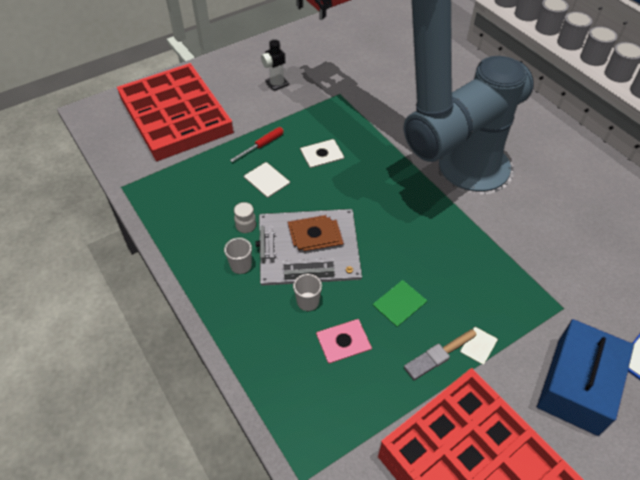

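The top view shows the corner plate with its corners near (320,167), (407,214), (352,316) and (262,265). The long stop is on the left at about (300,215) and the short stop at the top at about (358,195). The brown pile with the black disc is at (340,250). It is the only brown stack and it lies on the steel plate, so it is the one meant. The look-alikes are the pink plate with a disc (209,204), the white one with a disc (463,345), the green one (211,283) and the plain white one (460,254).

Next I'll compute the poses and look from nearby.

```bash
cat > h.py <<'E'
from station import *
import numpy as np, cv2
from scipy.spatial.transform import Rotation as R
def px2w(c,uv,z):
    T=np.asarray(c["world_from_camera"]); d=T[:3,:3]@np.array([(uv[0]-c["cx"])/c["fx"],(uv[1]-c["cy"])/c["fy"],1.])
    return T[:3,3]+d*(z-T[2,3])/d[2]
def w2px(c,p):
    T=np.asarray(c["world_from_camera"]); q=T[:3,:3].T@(np.asarray(p)-T[:3,3])
    return np.array([c["cx"]+c["fx"]*q[0]/q[2],c["cy"]+c["fy"]*q[1]/q[2]])
def down(yaw):  # tool z down, tool x along world yaw
    return (R.from_euler('z',yaw)*R.from_euler('x',np.pi)).as_quat()
E
python3 - <<'E'
from h import *
c=dict(np.load("pics/top0.npz"))
P=[px2w(c,u,.014)[:2] for u in [(320,167),(407,214),(352,316),(262,265)]]
print(np.round(P,4)); cen=np.mean(P,0); d=(P[0]+P[1]-P[2]-P[3]); print(cen,np.arctan2(d[1],d[0]))
print(np.linalg.norm(P[0]-P[1]),np.linalg.norm(P[1]-P[2]))
yaw=np.arctan2(d[1],d[0])
for k in (0,np.pi/2,np.pi,-np.pi/2):
    q=inverse_kinematics([cen[0]-.0,cen[1],.30],down(yaw+k)); print(k,None if q is None else np.round(q,2))
print(R.from_quat(get_ee_rot()).as_matrix().round(2))
w=capture("wrist"); T=w["world_from_camera"]; Rt=R.from_quat(get_ee_rot()).as_matrix()
print("cam in tool",Rt.T@(T[:3,3]-get_eef_pos()),(Rt.T@T[:3,:3]).round(2),w["fx"])
E
```

```text
[[ 0.7486  0.0219]
 [ 0.6417 -0.1739]
 [ 0.4144 -0.0521]
 [ 0.5243  0.1474]]
[ 0.58224732 -0.01415281] -0.5009660530380498
0.22306532543877805 0.2579020457166161
0 [-0.22  0.04  1.66 -0.    1.44  1.85]
1.5707963267948966 [-0.22  0.04  1.66 -0.    1.44  0.28]
3.141592653589793 [-0.22  0.04  1.66  0.    1.44 -1.29]
-1.5707963267948966 None
[[ 0.96  0.28 -0.  ]
 [ 0.28 -0.96  0.  ]
 [ 0.   -0.   -1.  ]]
cam in tool [ 0.06911983  0.00042596 -0.14191814] [[-0.   -0.96 -0.27]
 [ 1.   -0.    0.  ]
 [-0.   -0.27  0.96]] 333.009712729065
```

```bash
python3 - <<'E'
from h import *
yaw=-.501; ex=np.array([np.cos(yaw),np.sin(yaw)]); ey=np.array([-ex[1],ex[0]])
cen=np.array([.5822,-.0142]); 
p=cen+.03*ex-0.06*ey
move_ptp([p[0],p[1],.17],down(yaw+np.pi/2)); print(get_t(),get_ft_force())
set_gripper(.45); hold(.2)
c=capture("wrist"); np.savez("pics/w1.npz",**c)
cv2.imwrite("pics/w1.png",cv2.resize(c["image"][:,:,::-1],(800,600),interpolation=cv2.INTER_CUBIC))
print(get_t(),get_ft_force(),get_finger_gap())
E
```

```text
2.55 [-0.45008454 -0.07435133 -0.02249401]
3.325 [0.44002438 0.2445998  0.22135056] 0.4510891032073543
```

View pics/w1.png

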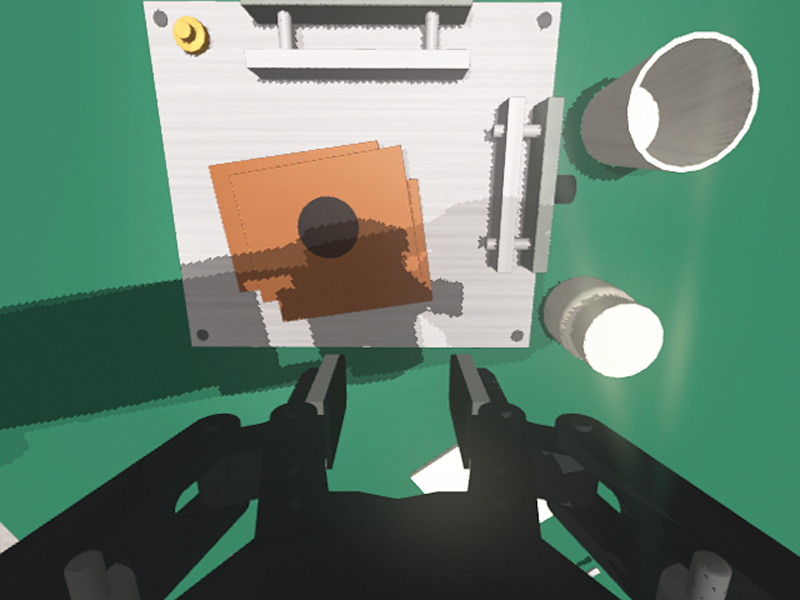

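The wrist view (800x600) shows the pile spread and turned about 8° on the base plate. Its near corners are at (282,320) and (432,300), the long bar at (357,66) and the short bar at (510,185). The thumb nut at (190,35) is clear of both paths.

```bash
python3 - <<'E'
from h import *
c=dict(np.load("pics/w1.npz")); f=lambda u,z:px2w(c,np.array(u)/1.25,z)[:2]
B=np.array([f(u,.014) for u in [(529,346),(192,346),(145,3),(562,3)]])  # +x-y, -x-y, -x+y, +x+y
L=np.array([[130,-115],[-130,-115],[-130,115],[130,115]])/1e3
lc,bc=L.mean(0),B.mean(0); H=(L-lc).T@(B-bc); U,S,V=np.linalg.svd(H); Rm=V.T@U.T
yaw=np.arctan2(Rm[1,0],Rm[0,0]); t=bc-Rm@lc; print("corner",t.round(4),yaw.round(4),"resid mm",(1e3*(B-(L@Rm.T+t))).round(1).tolist())
np.savez("corner.npz",t=t,R=Rm,yaw=yaw)
g=lambda u,z:(1e3*Rm.T@(f(u,z)-t)).round(1)
for n,u,z in [("disc",(328,227),.038),("near1",(282,320),.03),("near2",(432,300),.03),("left",(209,166),.03),("leftlow",(240,290),.03),("topR",(402,146),.038),("topR2",(378,141),.03),("topL",(230,177),.038),("longbar faceL",(247,70),.043),("longbar faceR",(469,70),.043),("shortbar",(497,185),.043),("nut",(190,35),.03),("tipL",(330,357),.17),("tipR",(460,357),.17)]:
    print(n,g(u,z))
E
```

```text
corner [ 0.5857 -0.0136] -0.5037 resid mm [[-0.1, 1.8], [0.8, 0.8], [0.5, -2.1], [-1.2, -0.5]]
disc [-17.5 -20.9]
near1 [-54.4 -87.5]
near2 [ 52.2 -72.4]
left [-93.8  17. ]
leftlow [-82.2 -65.4]
topR [30.5 28.8]
topR2 [15.3 32.4]
topL [-77.9  10.1]
longbar faceL [-59.7  69.6]
longbar faceR [69.1 69.9]
shortbar [89.7  5.7]
nut [-96.1  91.3]
tipL [  2.8 -55. ]
tipR [ 50.8 -55. ]
```

```bash
cat >> h.py <<'E'
try:
    C=np.load("corner.npz"); t,Rm,yaw=C["t"],C["R"],float(C["yaw"])
except FileNotFoundError: pass
def W(x,y,z): return np.append(Rm@np.array([x,y])+t,z)
def here(): p=get_eef_pos(); return np.append(Rm.T@(np.asarray(p)[:2]-t),p[2])
def F():  # force in corner axes
    f=np.mean([get_ft_force() for _ in range(3)],0); return np.append(Rm.T@f[:2],f[2])
def push(axis,sign,upto,fstop,step,f0,feed=.03):
    """step along corner axis until the reaction exceeds fstop or coordinate upto is reached"""
    p=here(); x,y,z=p; v=p[axis]
    while (upto-v)*sign>1e-6:
        v+=sign*min(step,abs(upto-v)); q=[x,y,z]; q[axis]=v
        line_to(W(*q),feed=feed); r=-sign*(F()-f0)[axis]
        if r>fstop: break
    return v,r
E
python3 - <<'E'
from h import *
move_ptp(W(-.017,-.102,.06),down(yaw+np.pi/2)); line_to(W(-.017,-.102,.024),feed=.08); hold(.2)
f0=F(); print(get_t(),here().round(4),f0.round(2))
v,r=push(2,-1,.004,3,.0007,f0); print("touch",v,r,get_t(),here().round(4),F().round(2))
np.save("zt.npy",here()[2])
E
```

```text
4.6917 [-0.0166 -0.102   0.0245] [-0.57  0.63  0.1 ]
touch 0.011873998986049898 8.037379162455286 9.1917 [-0.0163 -0.1019  0.0127] [-2.95 -0.03  8.13]
```

```bash
python3 - <<'E'
from h import *
line_to(W(-.017,-.102,.0150),feed=.03); hold(.15); f0=F(); print(here().round(4),f0.round(2))
print("coarse",push(1,1,-.038,4,.008,f0,.04),F().round(2),get_t())
v,r=push(1,1,-.010,4.5,.0006,f0,.03); print("fine",v,r,get_t(),here().round(4),(F()-f0).round(2))
hold(.2); print((F()-f0).round(2))
c=capture("wrist"); np.savez("pics/w2.npz",**c)
cv2.imwrite("pics/w2.png",cv2.resize(c["image"][:,:,::-1],(800,600),interpolation=cv2.INTER_CUBIC))
E
```

```text
[-0.0172 -0.102   0.0148] [ 0.27  0.26 -0.51]
coarse (np.float64(-0.038), np.float64(0.8028189908251094)) [ 0.76 -0.55 -0.66] 12.65
fine -0.025340103925681784 5.6461583463346905 17.9 [-0.0174 -0.0256  0.0148] [-0.72 -5.65  1.76]
[-1.09 -5.03  1.7 ]
```

View pics/w2.png

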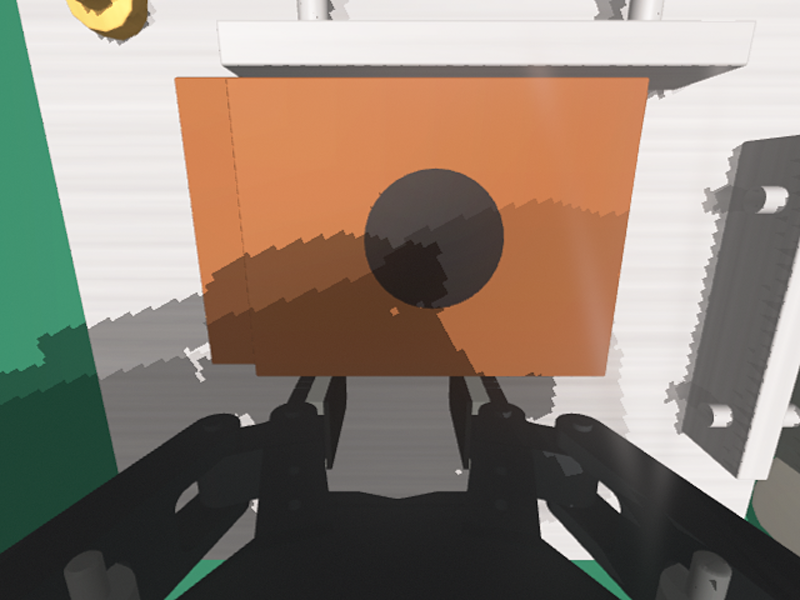

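The wrist view shows all four plates parallel to the long bar, with the back edges at row 78 and the front edges at row 375. One plate still sticks out about 13 mm to the left (176–228, 78). The push ended at 5 N, so stage 1 is met. Next is the short stop.

```bash
python3 - <<'E'
from h import *
c=dict(np.load("pics/w2.npz"))
for u,z in [((176,78),.032),((212,362),.032),((648,78),.038),((228,78),.038)]: print((1e3*Rm.T@(px2w(c,np.array(u)/1.25,z)[:2]-t)).round(1))
x,y,z=here()
line_to(W(x,y-.03,z),feed=.1); line_to(W(x,y-.03,.07),feed=.15)
set_gripper(.35)
move_ptp(W(-.114,.020,.07),down(yaw)); line_to(W(-.114,.020,.0157),feed=.06); hold(.2)
f0=F(); print(get_t(),here().round(4),f0.round(2))
print("coarse",push(0,1,-.046,3.5,.008,f0,.04),(F()-f0).round(2),get_t())
v,r=push(0,1,-.015,4.5,.0007,f0,.03); print("fine",v,r,get_t(),here().round(4),(F()-f0).round(2))
hold(.15); print((F()-f0).round(2))
c=capture("wrist"); np.savez("pics/w3.npz",**c)
cv2.imwrite("pics/w3.png",cv2.resize(c["image"][:,:,::-1],(800,600),interpolation=cv2.INTER_CUBIC))
E
```

```text
[-77.   70.6]
[-77.4 -12.7]
[47.3 69.2]
[-60.7  69.3]
22.1833 [-0.1137  0.0201  0.0161] [-0.27  0.07  0.53]
coarse (np.float64(-0.046), np.float64(0.32850690604109944)) [-0.33  0.98 -0.54] 25.2417
fine -0.02743892047991832 4.570693664560536 31.7417 [-0.028   0.0201  0.0161] [-4.57  0.03  1.28]
[-4.68 -1.09  0.69]
```

View pics/w3.png

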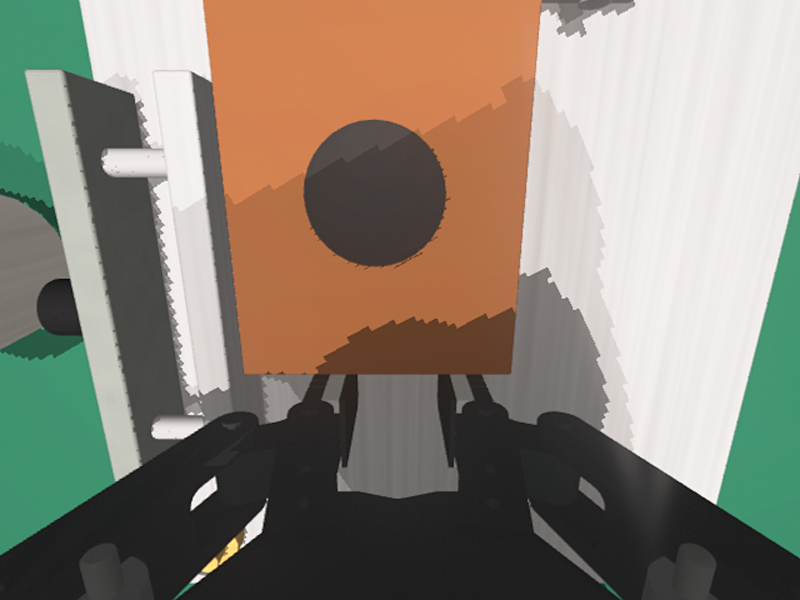

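The wrist view shows the pile square, with only the top plate visible at (245–512, 375). The push ended at 4.6 N on the short bar. I'll retreat and check for gaps and overhang.

```bash
python3 - <<'E'
from h import *
x,y,z=here()
line_to(W(x-.025,y,z),feed=.08); line_to(W(x-.025,y,.05),feed=.15)
move_ptp(W(.02,-.075,.12),down(yaw+np.pi/2)); hold(.1)
c=capture("wrist"); np.savez("pics/w4.npz",**c); print(get_t())
cv2.imwrite("pics/w4.png",cv2.resize(c["image"][:,:,::-1],(800,600),interpolation=cv2.INTER_CUBIC))
E
```

```text
34.4917
```

View pics/w4.png

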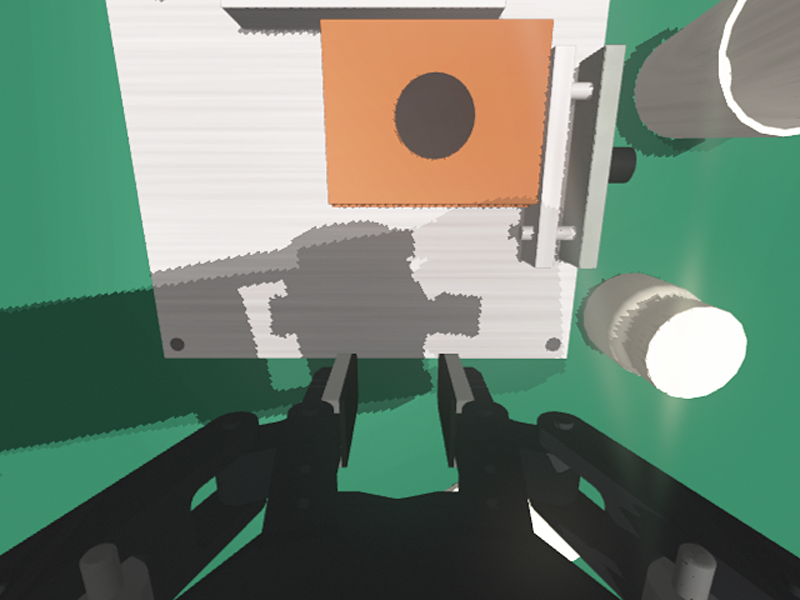

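```bash
python3 - <<'E'
from h import *
c=dict(np.load("pics/w4.npz")); hsv=cv2.cvtColor(c["image"],cv2.COLOR_RGB2HSV)
m=cv2.inRange(hsv,(5,90,40),(20,255,255)); m[250:]=0
k=max(cv2.findContours(m,cv2.RETR_EXTERNAL,cv2.CHAIN_APPROX_NONE)[0],key=cv2.contourArea)
a=cv2.approxPolyDP(cv2.convexHull(k),5,True)[:,0]
P=np.array([Rm.T@(px2w(c,u,.038)[:2]-t)*1e3 for u in k[:,0].astype(float)])
print(a.tolist(),[ (1e3*Rm.T@(px2w(c,u,.038)[:2]-t)).round(1).tolist() for u in a.astype(float)])
r=cv2.minAreaRect(P.astype(np.float32)); print(r)
b=[px2w(c,np.array(u)/1.25,.014)[:2] for u in [(567,358),(165,358)]]
print("base edge corner-frame",[(1e3*Rm.T@(q-t)).round(1).tolist() for q in b])
c2=capture("top"); 
im=c2["image"]; o=np.load("pics/top0.npz")["image"]
g=lambda i:cv2.cvtColor(i,cv2.COLOR_RGB2GRAY).astype(np.float32)
cv2.imwrite("pics/topcmp.png",cv2.resize(np.hstack([o[130:330,240:440],im[130:330,240:440]])[:,:,::-1],(800,400),interpolation=cv2.INTER_CUBIC))
E
```

```text
[[442, 16], [428, 163], [263, 162], [256, 15]] [[92.6, 67.4], [92.0, -16.5], [-16.0, -15.8], [-16.2, 68.0]]
((38.3303108215332, 25.111557006835938), (85.64405822753906, 109.67047882080078), 89.97296905517578)
base edge corner-frame [[129.0, -114.3], [-129.6, -114.2]]
```

View pics/topcmp.png

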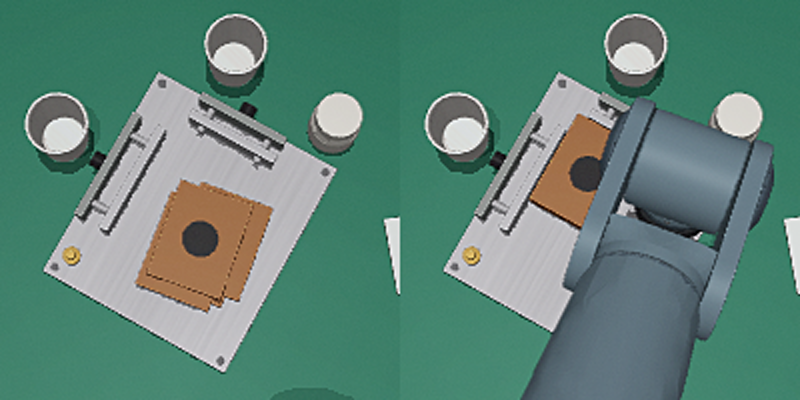

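The corner and the bystanders have not moved. The pile's outline is 109.7 x 85.6 mm at 0.03°. Its back edge measures about 2 mm short of the long bar, though that is within calibration error. Lower plates could hide there, so I'll make one more gentle pass against the long bar.

```bash
python3 - <<'E'
from h import *
line_to(W(.028,-.048,.07),feed=.15); line_to(W(.028,-.048,.0157),feed=.06); hold(.15)
f0=F(); print(get_t(),here().round(4),f0.round(2))
print(push(1,1,-.031,3.5,.006,f0,.04))
v,r=push(1,1,-.018,4.2,.0006,f0,.03); print("fine",v,r,get_t(),here().round(4),(F()-f0).round(2))
x,y,z=here()
line_to(W(x,y-.025,z),feed=.06); line_to(W(x,y-.025,.08),feed=.15)
move_ptp(W(.02,-.01,.18),down(yaw+np.pi/2)); hold(.1)
c=capture("wrist"); np.savez("pics/w5.npz",**c); print(get_t())
cv2.imwrite("pics/w5.png",cv2.resize(c["image"][:,:,::-1],(800,600),interpolation=cv2.INTER_CUBIC))
hsv=cv2.cvtColor(c["image"],cv2.COLOR_RGB2HSV); m=cv2.inRange(hsv,(5,90,40),(20,255,255))
k=max(cv2.findContours(m,cv2.RETR_EXTERNAL,cv2.CHAIN_APPROX_NONE)[0],key=cv2.contourArea)
P=np.array([Rm.T@(px2w(c,u,.038)[:2]-t)*1e3 for u in k[:,0].astype(float)])
print(cv2.minAreaRect(P.astype(np.float32)))
E
```

```text
36.2833 [ 0.0284 -0.0479  0.0162] [0.65 0.25 0.14]
(np.float64(-0.031), np.float64(-0.07674942754571007))
fine -0.02359136270072009 6.101343642707705 40.1583 [ 0.0284 -0.0242  0.0162] [-1.57 -6.1   1.44]
41.9667
((38.506072998046875, 28.586288452148438), (84.44572448730469, 109.56272888183594), 89.94873046875)
```

View pics/w5.png

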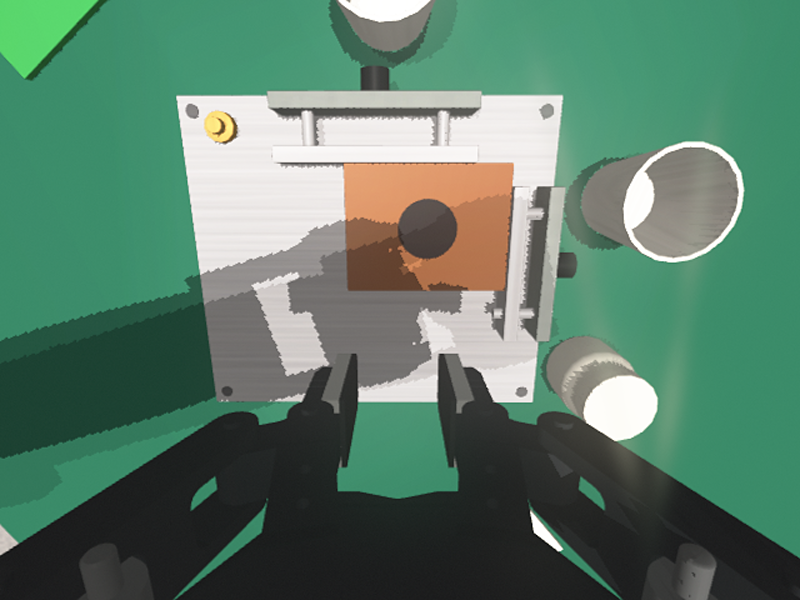

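The wrist view shows the pile tucked against both bars, at (345–513, 163–290), with no overhang. I'll retreat and check with the top camera that the corner stayed put.

```bash
python3 - <<'E'
from h import *
movej([-1.46,0.245,1.558,-0.0,1.339,-0.174]); hold(.2)
a=np.load("pics/top0.npz")["image"]; c=capture("top"); np.savez("pics/top1.npz",**c); b=c["image"]; g=lambda i:cv2.cvtColor(i,cv2.COLOR_RGB2GRAY)
for n,(x,y) in dict(longbracket=(290,215),nut=(276,258),scr=(350,310),shortbr=(362,190),scrR=(405,215),pot1=(357,155),pot2=(269,194),jar=(408,190)).items():
    T=g(a)[y-11:y+12,x-11:x+12]; S=g(b)[y-16:y+17,x-16:x+17]
    s,_=max([(0,0)]),0
    T=cv2.resize(T,None,fx=5,fy=5,interpolation=3); S=cv2.resize(S,None,fx=5,fy=5,interpolation=3)
    _,v,_,l=cv2.minMaxLoc(cv2.matchTemplate(S,T,cv2.TM_CCOEFF_NORMED)); print(n,np.array(l)/5-5,"px",round(v,3))
print(get_t(),get_ft_force())
cv2.imwrite("pics/top1.png",cv2.resize(b[150:330,250:430][:,:,::-1],(600,600),interpolation=3))
E
```

```text
longbracket [0. 0.] px 1.0
nut [0. 0.] px 1.0
scr [0. 0.] px 1.0
shortbr [0. 0.] px 0.989
scrR [0. 0.] px 0.999
pot1 [0. 0.] px 1.0
pot2 [0. 0.] px 1.0
jar [0. 0.] px 1.0
44.7833 [ 0.33256    -0.04231547 -0.06596539]
```

View pics/top1.png

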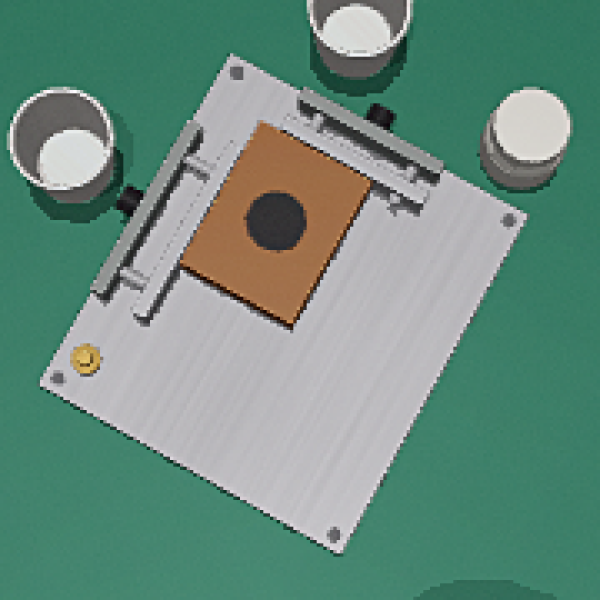

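The top view shows the pile square in the corner and flush with both bars. The corner and bystanders show no shift (0.0 px). I'm handing in.

```bash
python3 -c "
from station import *
close_job()"
```

```text
the job is handed in; nothing more can be done
```

I nudged the pile against the long bar (about 5–5.6 N), then the short bar (4.6 N), then the long bar once more (6.1 N). I backed the arm away to its start pose and handed the job in at about 45 s of the 64 s allowed; no verdict is reported.

**Final checks**
- **Pile:** The outline was 109.6 x 84.4 mm, within 0.1° of the corner's axes, with no overhang visible. Only the top plate could be seen, so I judge the lower three from the pushes and the outline rather than directly.
- **Corner and bystanders:** The before-and-after top pictures showed no shift of the corner, thumb nut, pots or jar. I did not compare the brush and driver, but the arm never worked near them.

**Disagreement:** The second push on the long bar ended about 1.4 mm further on than the first, and after the short-bar push the back edge had measured about 2 mm short of the bar. The corner had not moved. Likely causes are calibration error, arm flex and a slightly different grip opening, or the pile having drifted a little off the bar.

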